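# Bayonet-lock the shield cover on the test fixture

### The job

Fit the round shield cover onto the test fixture: lower it over the board (do not drop it) so that its three lugs pass down through the gaps between the three hooks and it rests level on the ledge, and let go of it. Then turn it clockwise (seen from above), for instance by pushing the long end of its handle, until the lugs slide under the hooks and drop into their locking notches, and leave it so. Do not disturb the other things on the bench.

Things in the scene. Friction and masses are not known exactly. Their poses are not given: they have to be found in the camera images.
- fixture: Test fixture, fixed: dark round plate, diameter 168, 12 thick, small red board in the middle, three equal bayonet hooks 120 degrees apart round it. Origin: centre of its underside on the bench, z up. Features are given as angles counter-clockwise (from above) from its x axis; each repeats at +120 and +240. The inner faces of the hooks' blocks (radius 55) centre the cover with 4 play all round.
- notch (a point): Centre of one locking notch's floor (at 0 degrees, radius 67, 12 above the bench); fixture's axes. The notch is 24 wide. Clockwise of it is a solid stop block (to -48 degrees, radius 55 to 80, top 37 above the bench) past which no lug turns. A lug turned clockwise along the ledge falls 10 into the notch at 0 degrees, with 4 degrees of play either way.
- entry (a point): Middle of the open stretch of one ledge (at 48 degrees, radius 67, 22 above the bench); fixture's axes. The ledge (radius 55 to 80) runs from 72 degrees clockwise to the notch. A lug centred at 33 to 63 degrees comes straight down onto it between the hooks; from 48 it is then turned 48 degrees clockwise to the notch.
- hook (a point): Top of one hook lip, the steel finger over the notch that keeps a lug from lifting out: 40 x 20, radius 60 to 80, underside 31 and top 37 above the bench, reaching from 14 clockwise to 26 counter-clockwise of the notch's middle. Fixture's axes.
- cover_handle (a point): Centre of the handle of the loose shield cover, on the cover's axis, 55 above its underside. Handle: upright black bar, 14 thick, 30 high (40 to 70 above the underside), along the cover's x axis from 45 behind its axis to 105 in front. x points along the long end, z up. Height of this point above the bench: 55 as found, 77 resting on the fixture's ledge, 67 locked in the notches.
- cover_lever (a point): Point on the long end of the cover's handle bar, 90 from the cover's axis, half-way up the 30 high bar; cover's axes. The bar overhangs the cup's side here, with 25 free below it to the hook tops while the cover rests on the ledge. A sideways push of 5 N or less here turns the cover.
- cover: Shield cover, 0.3 to 0.6 kg, standing upright: upside-down aluminium cup, outer diameter 102 (96 at the very bottom), 40 high, hollow below. Three equal lugs 14 wide, 6 thick, flush with its underside, reach out to radius 76 at 0, 120, 240 degrees from its x axis; the handle's long end is above the lug at 0. Any of the three positions on the fixture will do. Origin: on its axis at its underside.
- screwdriver: Bystander, leave alone: screwdriver, 180 long, lying flat, handle towards the robot. Origin: near its middle.
- swab_jar: Bystander, leave alone: white lidded jar, diameter 52, 70 tall. Origin: under its middle.
- watch_band: Bystander, leave alone: steel ring like a watch band, outer diameter 72, 22 tall. Origin: under its middle.
- adapter: Bystander, leave alone: black adapter box 90 x 50 x 22 with a small metal plug at one end. Origin: under its middle.
- parts_tray: Bystander, leave alone: open black four-compartment tray 110 x 80 x 30. Origin: under its middle.
- heat_sink: Bystander, leave alone: finned aluminium heat sink 70 x 70 x 30. Origin: under its middle.
- probe_case: Bystander, leave alone: grey closed case 60 x 140 x 25. Origin: under its middle.

How it is judged:
On the way, in this order (a step that is already met when the one before it is completed fails the run):
1. the cover rests level on the fixture's ledge, lugs in the gaps between the hooks, and the robot has let go of it (z of cover_handle in the frame of fixture between 0.0735 and 0.0805 m and horizontal distance between cover_handle and fixture below 0.009 m and angle between cover_handle's own z axis and vertical below 0.06 rad and contact force between each of the arm, the fingers and cover below 0.05 N), for 0.2 s.
2. the cover is turned until all lugs have dropped into the notches (z of cover_handle in the frame of fixture between 0.063 and 0.0705 m and horizontal distance between cover_handle and fixture below 0.009 m and angle between cover_handle's own z axis and vertical below 0.06 rad), for 0.2 s.
At the end, for the whole second after the job is handed in: The cover sits locked on the fixture: its lugs down in the three notches under the hooks (handle point 63 to 70.5 mm above the fixture's underside, nominally 67), within 9 mm of the fixture's axis, tilted less than 0.06 rad, and left so (all of step 2); the robot touches nothing.
It fails at once if the cover is dropped onto the fixture: in free fall more than 10 mm above the ledge (contact force between anything else and cover below 0.02 N and z of cover_handle in the frame of fixture above 0.087 m and horizontal distance between cover_handle and fixture below 0.1 m).
It fails at once if a bystander is moved by more than 30 mm (distance of any of screwdriver, swab_jar, watch_band, adapter, parts_tray, heat_sink, probe_case from where it was at the start of the episode above 0.03 m).
It also fails if it takes over 56 s, if anything falls off the work surface, if the arm or the gripper's body presses on something with over 40 N, if the wrist force passes 120 N, or if a joint passes its speed limit or range.

### The arm

A 6-joint arm with a two-finger parallel gripper is mounted at the origin on the work surface. World frame = base frame: x ahead of the robot, y to its left, z up, the work surface at z = 0. Lengths are in m, angles in rad, forces in N, time in s.
With the tool pointing down it reaches from about 0.325 to 0.9 m from the base axis. Payload 6.1 kg.
Tool frame: the origin (TCP) lies at the very end of the fingers, on their centre line; the grasp point (between the pads) lies 19 mm behind it; z points along the fingers, y is the direction in which the jaws open and shut (so a half turn about z gives the same grasp; the last joint's range is limited). The gripper opens to 87 mm and grips with 3 to 60 N. Pads are 19 mm wide; open, the fingers measure 117 mm over their backs; the gripper's body (75 mm by 190 mm) begins 51 mm behind the grasp point.
Start: joints at [-1.322, 0.22, 1.526, -0, 1.395, -0.126], TCP at [0.229, -0.582, 0.223] pointing down, gripper open.
Joint ranges: [-2.98, 2.98], [-0.91, 2.08], [0.09, 2.57], [-1.24, 4.39], [0.2, 2.65], [-2.68, 2.68]. Speed limits (rad/s): [2.57, 2.57, 3.01, 3.14, 3.14, 3.14].

### API

Orientations are given as a rotation vector (axis times angle).
In Python, from bench import ctrl gives the robot as it stands. The module is installed in compiled form; this text tells all that it offers.
- The arm moves only by the shell command python3 -m inch 'ROWS' [OPENING]. ROWS is JSON, one flat list of numbers, 6 for each row, row after row: the shift along the world's x, y, z in mm, then the turn, a rotation vector about the world's x, y, z in degrees. In form: [dx, dy, dz, rx, ry, rz, dx, dy, dz, rx, ry, rz, ...]. A call has 1 to 12 rows; each row is the pose to reach, as a shift and turn from the pose commanded when the call began; what a row does not reach only later rows make up. A row lasts 1/8 s, in which the tool goes at most 62.5 mm and 10.7 degrees, less where a joint would pass 70% of its speed; a pose out of reach is approached as far as the arm can. A call with a gripper value outside its range is refused whole. OPENING is the opening in per cent of the stroke, from 0 (shut) to 100 (fully open), set as the call begins (- or left out, the last holds). The fingers move at their own pace and stop on an object; the grip force is fixed at half the most. Time passes only in rows, so rows that repeat a pose let the fingers close. It gives the time, the measured TCP pose, the force and the opening at its end, in the units of the state.
- ctrl.read_state(): the state, without advancing time (a new reading comes with each control period).
- ctrl.get_image(name): name is "side" or "top"; returns a dict with "pixels" (384x512x3 uint8, red, green, blue), "range_z" (384x512 float32, m along the optical axis (not along the pixel's ray), 0 where there is no reading), "fx", "fy", "cx", "cy" (pixels), "R" (3x3) and "t" (3): a world point X has camera coordinates R X + t. Camera axes: x right, y down, z forward; pixel columns grow to the right and rows downward; lengths in m; the calibration is good to about 2 mm. A picture is of the moment at which its call begins.
- ctrl.job_done(): hands the job in, once; it reports no verdict.
The state is a dict: "t": time; "joint_positions": joint angles; "joint_velocities": joint speeds; "joint_efforts": joint torques, N m; "tcp_pos": TCP position; "orientation": TCP orientation; "ft_force": force on the tool from outside, world axes, zero at the start; "torque": the same for the moment, N m; "finger_gap": opening from 0.0 (shut) to 1.0 (fully open).
Only numpy, scipy, OpenCV 4.12 (cv2) and the standard library are available. Lean on these libraries where they do the work, as an engineer would, in place of code of your own. Each camera call takes 0.05 s, during which the arm holds its last target. There are 200 camera calls.

## Working session

There is one attempt and no reset: what is moved stays moved. The work goes in short steps, Python scripts to look and compute and a shell command to move; the robot and the scene stay as the last step left them, time stands still between calls to the robot, and variables do not carry over. Pictures are saved under pics/ and viewed, about 8 in all and at most 12, crops included, and the job is handed in when it is done.

```bash
mkdir -p pics && cat > h.py <<'E'
from bench import ctrl
import numpy as np, cv2
def world(im):
    z=im["range_z"]; v,u=np.indices(z.shape)
    c=np.stack([(u-im["cx"])/im["fx"]*z,(v-im["cy"])/im["fy"]*z,z],-1)
    return (c-np.array(im["t"]))@np.array(im["R"])
def ray(im,u,v,h):
    R=np.array(im["R"]);o=-R.T@np.array(im["t"]);d=R.T@np.array([(u-im["cx"])/im["fx"],(v-im["cy"])/im["fy"],1])
    return o+d*(h-o[2])/d[2]
def proj(im,p):
    c=np.array(im["R"])@p+np.array(im["t"]);return im["fx"]*c[0]/c[2]+im["cx"],im["fy"]*c[1]/c[2]+im["cy"]
def save(im,n): cv2.imwrite("pics/"+n,im["pixels"][:,:,::-1])
E
python3 - <<'E'
from h import *
print(ctrl.read_state())
a=ctrl.get_image("top");b=ctrl.get_image("side")
save(a,"top0.png");save(b,"side0.png")
for i in(a,b): print(i["fx"],-np.array(i["R"]).T@i["t"],np.array(i["R"])[2], (i["range_z"]>0).mean())
E
```

```text
{'t': 0.0, 'joint_positions': array([-1.32211119e+00,  2.21252577e-01,  1.52761975e+00,  1.94458765e-05,
        1.39472124e+00, -1.26120400e-01]), 'joint_velocities': array([ 2.98163278e-04,  7.78518962e-05, -6.85166058e-04,  8.96637142e-04,
        1.17895262e-03,  1.17633867e-04]), 'joint_efforts': array([-1.86734942e-03, -4.94623518e+01, -3.87374675e+01,  6.97289128e-02,
        5.75960486e-02, -1.56475671e-04]), 'tcp_pos': array([ 0.22864057, -0.58099563,  0.22141632]), 'orientation': array([-3.08462552e+00, -5.84925535e-01,  1.62377006e-04]), 'ft_force': array([ 0.59363041,  0.54902228, -0.22488202]), 'torque': array([ 0.04353637, -0.01791378, -0.02997205]), 'finger_gap': 0.9982577429741419}
411.4394706011101 [0.38688849 0.00862648 1.44023107] [ 0.13871158 -0.01099907 -0.99027174] 0.99603271484375
386.63981644641876 [0.54143195 1.0188156  0.66307601] [ 0.03426798 -0.867025   -0.49708485] 0.9958852132161459
```

View pics/top0.png

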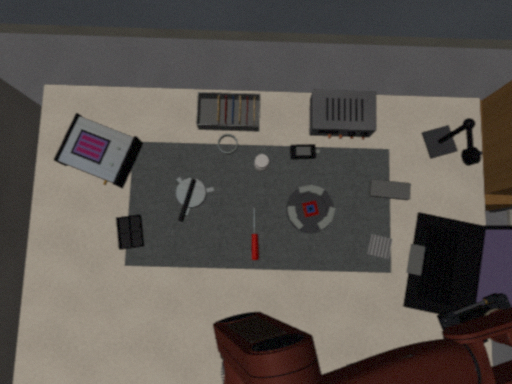

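View pics/side0.png

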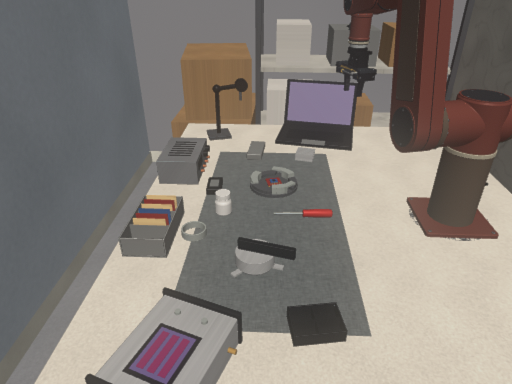

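Top view: the cover is at about (191,193) with the long bar end towards (182,218). The fixture is at (311,209), the screwdriver at (255,235) and the jar at (261,161). The side view shows the cover at (255,256) and the fixture at (273,181). Next I'll measure both from depth.

```bash
python3 - <<'E'
from h import *
for n in("top","side"):
    im=ctrl.get_image(n);W=world(im);p=im["pixels"].astype(int);g=p.mean(2)
    c0=ray(im,*((191,193) if n=="top" else (255,256)),.04);f0=ray(im,*((311,209) if n=="top" else (273,181)),.03)
    print(n,"guess",c0,f0)
    near=np.hypot(W[...,0]-c0[0],W[...,1]-c0[1])<.14
    bar=near&(W[...,2]>.045)&(g<70)
    P=W[bar];print("bar n",len(P),"zmax",np.percentile(P[:,2],[5,50,95]))
    top=P[P[:,2]>.058]if n=="side" else P
    r=cv2.minAreaRect((top[:,:2]*1000).astype(np.float32));print("bar rect mm",r)
    m=top[:,:2].mean(0);u=np.linalg.svd(top[:,:2]-m,full_matrices=False)[2][0];s=(top[:,:2]-m)@u;print("mean",m,"dir",u,np.degrees(np.arctan2(u[1],u[0])),s.min(),s.max())
    cup=near&(abs(W[...,2]-.04)<.008)&(g>90);Q=W[cup]
    print("cup n",len(Q),"minCircle",cv2.minEnclosingCircle((Q[:,:2]*1000).astype(np.float32)),"z",np.median(Q[:,2]))
    lug=near&(abs(W[...,2]-.006)<.008)&(g>110)&(np.hypot(W[...,0]-c0[0],W[...,1]-c0[1])<.085);L=W[lug];print("lug",len(L),L.mean(0) if len(L) else 0)
    nf=np.hypot(W[...,0]-f0[0],W[...,1]-f0[1])<.1
    hk=nf&(W[...,2]>.03)&(W[...,2]<.045);H=W[hk];x,y=H[:,0],H[:,1]
    print("hook n",len(H),"z",np.median(H[:,2]),cv2.minEnclosingCircle((H[:,:2]*1000).astype(np.float32)))
    red=nf&(p[...,0]>p[...,1]+50);print("board",W[red].mean(0),red.sum())
    np.save(n+"H.npy",H)
    S=6;k=255
    for nm,pt in(("c",c0),("f",f0)):
        a,b=map(int,proj(im,pt));cr=im["pixels"][b-33:b+34,a-33:a+34];cv2.imwrite(f"pics/{n}_{nm}.png",cv2.resize(cr,None,fx=S,fy=S,interpolation=cv2.INTER_CUBIC)[:,:,::-1])
a=[cv2.imread(f"pics/{n}_{m}.png") for n in("top","side") for m in "cf"]
cv2.imwrite("pics/crops.png",cv2.resize(np.vstack([np.hstack(a[:2]),np.hstack(a[2:])]),(600,600)))
E
```

```text
top guess [0.58093185 0.23718545 0.04      ] [ 0.53863001 -0.17685448  0.03      ]
bar n 225 zmax [0.05495498 0.06892381 0.07340841]
bar rect mm ((555.028076171875, 246.09603881835938), (14.788321495056152, 148.69406127929688), 74.81973266601562)
mean [0.55221413 0.24557962] dir [-0.96602333  0.25845488] 165.0216003339354 -0.07695009378383842 0.07177857807463549
cup n 483 minCircle ((584.8098754882812, 239.73257446289062), 50.41509246826172) z 0.03975131662103601
lug 18 [0.61429927 0.22628327 0.00310986]
hook n 488 z 0.03667351770803006 ((541.50927734375, -175.892333984375), 83.23442840576172)
board [ 0.54148356 -0.17540848  0.01927394] 120
side guess [0.58420729 0.26215435 0.04      ] [ 0.5447614  -0.15314374  0.03      ]
bar n 626 zmax [0.04686766 0.06253551 0.07065488]
bar rect mm ((557.2191162109375, 249.28927612304688), (16.945358276367188, 148.6710968017578), 74.69536590576172)
mean [0.55584215 0.25228674] dir [-0.96557894  0.26011019] 164.9233996610858 -0.0764473254963034 0.07221657215479255
cup n 476 minCircle ((586.5145263671875, 240.29119873046875), 52.23005676269531) z 0.0393648036088505
lug 236 [0.58218457 0.27737965 0.00598533]
hook n 306 z 0.03612389325556939 ((543.9931030273438, -170.0240936279297), 83.23395538330078)
board [ 0.54705671 -0.17302081  0.01858861] 40
```

View pics/crops.png

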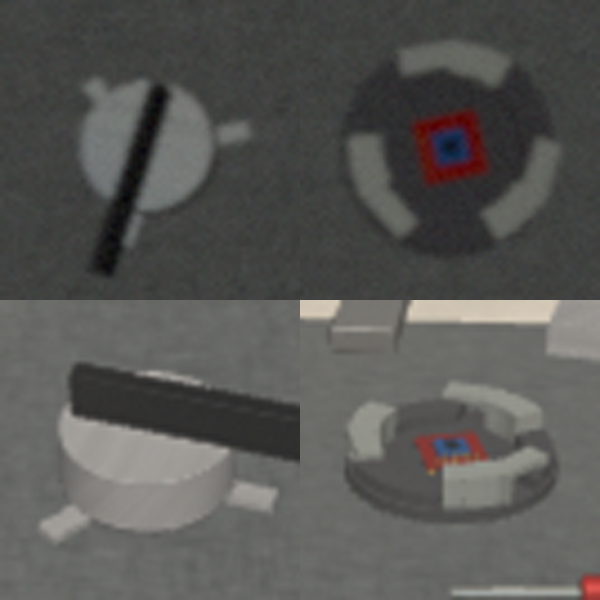

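The cover axis is near (0.585, 0.239) with the bar heading 165°. Next: the fixture's centre and hook angles.

```bash
python3 - <<'E'
from h import *
from scipy.optimize import least_squares
for n,c in(("top",(.5415,-.1755)),("side",(.545,-.172))):
    im=ctrl.get_image(n);W=world(im);g=im["pixels"].astype(int);
    nf=np.hypot(W[...,0]-c[0],W[...,1]-c[1])<.1
    m=(nf&(g.mean(2)>95)&(W[...,2]>.028)&(W[...,2]<.05)&(g.max(2)-g.min(2)<40))
    v,u=np.nonzero(m);P=np.array([ray(im,a,b,.037) for a,b in zip(u,v)])[:,:2]*1000
    # fold: three equal hooks -> centre = mean of three hook centroids
    k,l,s,ce=cv2.connectedComponentsWithStats(m.astype(np.uint8),connectivity=8)
    lab=l[v,u];ids=[i for i in range(1,k) if s[i,4]>30]
    cs=[P[lab==i].mean(0) for i in ids];ctr=np.mean(cs,0)
    print(n,"sizes",[s[i,4] for i in ids],"centroids",np.round(cs,1),"centre",ctr,"encl",cv2.minEnclosingCircle(P.astype(np.float32)))
    C=ctr if n=="top" else np.array([541.5,-175.5])
    for i in ids:
        d=P[lab==i]-C;r=np.hypot(*d.T);a=np.degrees(np.arctan2(d[:,1],d[:,0]));a0=np.degrees(np.arctan2(d[:,1].mean(),d[:,0].mean()));da=(a-a0+180)%360-180
        print("  r",r.min().round(1),r.max().round(1),"from",round(a0+da.min(),1),"to",round(a0+da.max(),1),"mid",round(a0,1))
    p=g;red=nf&(p[...,0]>p[...,1]+50);Wz=np.percentile(W[red][:,2],[10,50,90]);print("  boardz",Wz)
    r=ctrl.read_state()
E
```

```text
top sizes [np.int32(99), np.int32(108), np.int32(104)] centroids [[ 607.5 -178.3]
 [ 510.9 -116.7]
 [ 506.1 -230. ]] centre [ 541.51262535 -175.01202192] encl ((542.5017700195312, -174.2149200439453), 78.0078125)
  r 58.6 78.8 from -31.8 to 30.7 mid -2.8
  r 58.3 78.2 from 88.6 to 151.2 mid 117.7
  r 58.5 77.1 from -152.1 to -88.5 mid -122.8
  boardz [0.0152281  0.01854059 0.02257725]
side sizes [np.int32(107), np.int32(95), np.int32(125)] centroids [[ 508.7 -221.6]
 [ 608.3 -169.5]
 [ 512.1 -109.5]] centre [ 543.06102339 -166.90300914] encl ((543.069580078125, -167.1665802001953), 89.03689575195312)
  r 37.9 80.6 from -168.9 to -81.7 mid -125.4
  r 51.6 90.8 from -32.7 to 41.0 mid 5.1
  r 56.8 97.4 from 84.5 to 152.4 mid 114.0
  boardz [0.01765128 0.01892443 0.02027925]
```

Fixture centre is near (0.5415, −0.175) with yaw about 13°, so the entry headings are 61/181/−59. I'll use 181, which is only +16° from the cover's present heading. First half of the move over the cover:

```bash
python3 -m inch '[43,103,0,0,0,18,86,206,0,0,0,36,130,309,0,0,0,54,173,411,0,0,0,72,216,463,0,0,0,81,238,514,0,0,0,90,259,566,0,0,0,99,281,617,0,0,0,108,303,669,0,0,0,117,325,720,0,0,0,126,346,772,0,0,0,135,346,823,0,0,0,143]' 60
```

```text
t: 1.8
tcp_pos: [0.5313, 0.1064, 0.2228]
orientation: [0.793, 3.039, 0.0]
ft_force: [0.1, -0.9, 0.8]
finger_gap: 0.601
```

```bash
python3 -m inch '[0,0,0,0,0,0,0,0,0,0,0,0]' && python3 - <<'E'
from h import *
s=ctrl.read_state();print(s["tcp_pos"],s["orientation"],np.degrees(s["joint_positions"]))
E
```

```text
t: 2.05
tcp_pos: [0.5302, 0.1044, 0.2223]
orientation: [-0.803, -3.037, 0.001]
ft_force: [-0.4, -0.4, 0.4]
finger_gap: 0.597
[0.53019324 0.10435811 0.22227094] [-8.02675114e-01 -3.03680825e+00  1.22590063e-03] [ 2.79328542e+00  1.08212029e+00  1.00108052e+02 -3.47057544e-02
  7.88503966e+01 -5.75888541e+01]
```

```bash
python3 -m inch '[15,46,-10,0,0,5,30,92,-30,0,0,10,45,138,-60,0,0,14.6,45,138,-100,0,0,14.6,45,138,-130,0,0,14.6,45,138,-150,0,0,14.6,45,138,-150,0,0,14.6]' && python3 - <<'E'
from h import *
im=ctrl.get_image("side");a,b=map(int,proj(im,np.array([.57,.24,.06])))
cv2.imwrite("pics/g.png",cv2.resize(im["pixels"][b-70:b+70,a-80:a+80],None,fx=4,fy=4)[:,:,::-1])
E
```

```text
t: 2.92
tcp_pos: [0.5745, 0.2408, 0.0711]
orientation: [-0.413, -3.111, 0.002]
ft_force: [0.9, 0.3, 0.1]
finger_gap: 0.599
```

View pics/g.png

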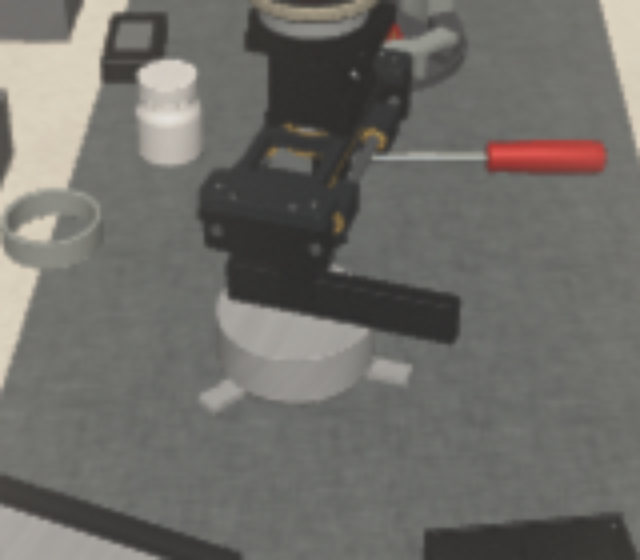

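The fingers (260,270) stand astride the bar, just at its top and over the cup. Now down 25 mm and close.

```bash
python3 -m inch '[0,0,-10,0,0,0,0,0,-20,0,0,0,0,0,-25,0,0,0,0,0,-25,0,0,0,0,0,-25,0,0,0]' && python3 -m inch '[0,0,0,0,0,0,0,0,0,0,0,0,0,0,0,0,0,0,0,0,0,0,0,0,0,0,0,0,0,0,0,0,0,0,0,0,0,0,0,0,0,0]' 0 && python3 -m inch '[0,0,3,0,0,0,0,0,10,0,0,0,0,0,30,0,0,0,0,0,60,0,0,0,0,0,60,0,0,0]'
```

```text
t: 3.6
tcp_pos: [0.5756, 0.2425, 0.0477]
orientation: [0.41, 3.114, 0.0]
ft_force: [0.3, 0.9, 0.6]
finger_gap: 0.599
t: 4.47
tcp_pos: [0.5754, 0.2423, 0.0475]
orientation: [-0.41, -3.115, 0.0]
ft_force: [-0.9, -1.0, -0.3]
finger_gap: 0.159
t: 5.1
tcp_pos: [0.5784, 0.2433, 0.1121]
orientation: [0.409, 3.107, 0.005]
ft_force: [1.3, 0.2, -2.8]
finger_gap: 0.157
```

```bash
python3 -m inch '[0,-15,10,0,0,0,-4,-45,20,0,0,2,-9,-85,20,0,0,4,-13,-130,20,0,0,6,-18,-175,20,0,0,8,-23,-220,20,0,0,10,-28,-265,20,0,0,12,-33,-310,20,0,0,14,-37,-350,20,0,0,16,-42,-385,20,0,0,16,-45,-410,20,0,0,16,-45,-417,20,0,0,16]' && python3 -m inch '[0,0,0,0,0,0,0,0,0,0,0,0,0,0,0,0,0,0]' && python3 - <<'E'
from h import *
s=ctrl.read_state();print(s["tcp_pos"],s["orientation"],np.degrees(s["joint_positions"]))
a=ctrl.get_image("top");b=ctrl.get_image("side");o=[]
for im in(a,b):
    u,v=map(int,proj(im,np.array([.53,-.175,.1])));o.append(cv2.resize(im["pixels"][v-55:v+55,u-55:u+55],(400,400),interpolation=cv2.INTER_CUBIC))
cv2.imwrite("pics/hov.png",np.hstack(o)[:,:,::-1])
E
```

```text
t: 6.6
tcp_pos: [0.5291, -0.1764, 0.1268]
orientation: [0.023, -3.14, -0.001]
ft_force: [1.4, 0.3, -3.1]
finger_gap: 0.157
t: 6.98
tcp_pos: [0.5306, -0.1736, 0.1274]
orientation: [0.029, -3.141, -0.0]
ft_force: [1.0, 0.5, -4.3]
finger_gap: 0.157
[ 0.53055288 -0.17363657  0.12744663] [ 2.91999429e-02 -3.14125650e+00 -3.98330660e-04] [-2.62208733e+01  8.60924837e+00  1.02711778e+02  8.37832139e-03
  6.86957688e+01 -1.17289088e+02]
```

View pics/hov.png

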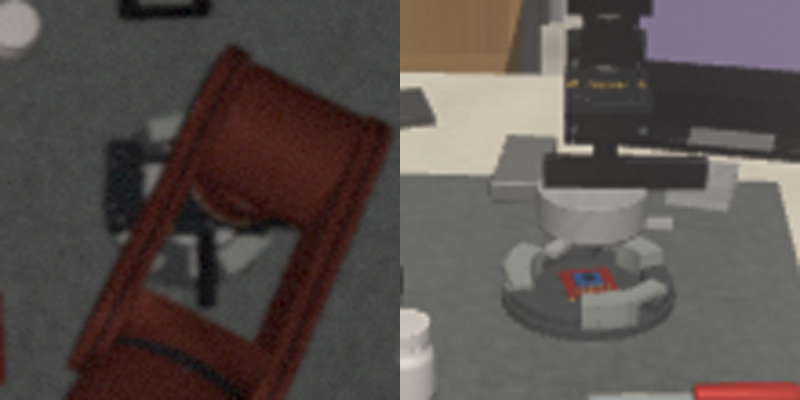

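The cover hangs level above the fixture. The top view is partly hidden by the arm, with the bar's tip at (205,300) in that crop. I'll measure the bar and cup from both cameras.

```bash
python3 - <<'E'
from h import *
for n in("top","side"):
    im=ctrl.get_image(n);W=world(im);g=im["pixels"].astype(int).mean(2)
    X,Y,Z=W[...,0],W[...,1],W[...,2]
    bar=(X>.40)&(X<(.505 if n=="top" else .62))&(abs(Y+.175)<.04)&(g<75)&(Z>.115)&(Z<.165)
    k,l,s,_=cv2.connectedComponentsWithStats(bar.astype(np.uint8));i=1+np.argmax(s[1:,4]);bar=l==i
    v,u=np.nonzero(bar);P=W[bar];print(n,"bar n",len(P),"z",np.percentile(P[:,2],[3,50,97]),"x",P[:,0].min(),P[:,0].max(),"y",P[:,1].min(),P[:,1].max())
    if n=="top":
        Q=np.array([ray(im,a,b,.150) for a,b in zip(u,v)])[:,:2];r=cv2.minAreaRect((Q*1000).astype(np.float32));print(r, "line",np.polyfit(Q[:,0],Q[:,1],1),"y at .45",np.polyval(np.polyfit(Q[:,0],Q[:,1],1),.45))
    else:
        q=P[(P[:,2]<.145)&(P[:,2]>.12)];q=q[(q[:,0]<.5)|(q[:,0]>.55)];print("face line",np.polyfit(q[:,0],q[:,1],1),"y at .45,.54",np.polyval(np.polyfit(q[:,0],q[:,1],1),[.45,.54]))
        for lo in (.455,):
            t=P[(P[:,0]<.48)];print("tip z",np.percentile(t[:,2],[2,98]));t=P[(P[:,0]>.56)];print("tail z",np.percentile(t[:,2],[2,98]))
        cup=(abs(X-.54)<.09)&(abs(Y+.17)<.09)&(Z>.082)&(Z<.112)&(g>100);C=W[cup]
        f=lambda p:np.hypot(C[:,0]-p[0],C[:,1]-p[1])-.051
        from scipy.optimize import least_squares
        print("cup fit",least_squares(f,[.54,-.175],loss="soft_l1",f_scale=.002).x,len(C),"z",C[:,2].min(),C[:,2].max())
        F=W[(np.hypot(X-.5415,Y+.175)<.095)&(Z<.0)|((np.hypot(X-.5415,Y+.175)<.1)&(abs(Z-.034)<.006)&(g>95))];print("hooks enc",cv2.minEnclosingCircle((F[:,:2]*1000).astype(np.float32)))
E
```

```text
top bar n 118 z [0.12052813 0.14855292 0.15317328] x 0.43522417575510886 0.5009815990426192 y -0.1812188572522162 -0.16741235179228062
((467.85601806640625, -172.65988159179688), (66.0453872680664, 15.760998725891113), 0.48717594146728516) line [ 0.01560186 -0.18021358] y at .45 -0.17319273753283376
side bar n 395 z [0.12245563 0.13890792 0.15650358] x 0.43957746413599197 0.5841530730131638 y -0.18115698574596817 -0.15155827930193952
face line [ 0.01734635 -0.17597024] y at .45,.54 [-0.16816438 -0.16660321]
tip z [0.12226423 0.15056834]
tail z [0.1243644  0.15123722]
cup fit [ 0.54195761 -0.17319548] 242 z 0.08204561746379307 0.11199637995535455
hooks enc ((541.7727661132812, -172.0695037841797), 93.25187683105469)
```

Cover axis is about (0.5405, −0.173), heading 181°, level. Shift (+1, −2) and descend, watching the force.

```bash
python3 -m inch '[1,-2,-5,0,0,0,1,-2,-15,0,0,0,1,-2,-25,0,0,0,1,-2,-33,0,0,0,1,-2,-38,0,0,0,1,-2,-38,0,0,0]' && python3 -m inch '[0,0,-3,0,0,0,0,0,-6,0,0,0,0,0,-9,0,0,0,0,0,-12,0,0,0,0,0,-12,0,0,0]' && python3 -m inch '[0,0,-2,0,0,0,0,0,-4,0,0,0,0,0,-5,0,0,0,0,0,-5,0,0,0]'
```

```text
t: 7.92
tcp_pos: [0.5311, -0.1764, 0.0889]
orientation: [0.027, -3.141, -0.001]
ft_force: [-0.4, -0.3, -3.2]
finger_gap: 0.158
t: 8.55
tcp_pos: [0.5312, -0.1765, 0.0772]
orientation: [0.027, -3.141, -0.0]
ft_force: [-0.6, -0.1, -3.7]
finger_gap: 0.155
t: 9.05
tcp_pos: [0.5314, -0.1766, 0.0724]
orientation: [0.027, -3.141, -0.0]
ft_force: [0.2, -0.2, -3.6]
finger_gap: 0.156
```

```bash
python3 -m inch '[0,0,-1,0,0,0,0,0,-2,0,0,0,0,0,-2,0,0,0]' && python3 -m inch '[0,0,-1,0,0,0,0,0,-1,0,0,0]' && python3 -m inch '[0,0,-1,0,0,0,0,0,-1,0,0,0]'
```

```text
t: 9.43
tcp_pos: [0.5314, -0.1766, 0.0704]
orientation: [0.027, -3.141, -0.0]
ft_force: [1.8, -0.2, -3.8]
finger_gap: 0.159
t: 9.68
tcp_pos: [0.5315, -0.1766, 0.0695]
orientation: [-0.027, 3.141, -0.0]
ft_force: [0.1, 0.5, -2.4]
finger_gap: 0.161
t: 9.93
tcp_pos: [0.5316, -0.1766, 0.0695]
orientation: [0.027, -3.141, 0.0]
ft_force: [-4.2, 2.3, 5.4]
finger_gap: 0.158
```

Contact came at the predicted height (0.0695 m). Release and rise.

```bash
python3 -m inch '[0,0,0,0,0,0,0,0,0,0,0,0,0,0,0,0,0,0,0,0,0,0,0,0,0,0,0,0,0,0]' 45 && python3 -m inch '[0,0,5,0,0,0,0,0,15,0,0,0,0,0,30,0,0,0,0,0,40,0,0,0,0,0,40,0,0,0]' && python3 - <<'E'
from h import *
im=ctrl.get_image("side");W=world(im);g=im["pixels"].astype(int).mean(2);X,Y,Z=W[...,0],W[...,1],W[...,2]
bar=(X>.41)&(X<.62)&(abs(Y+.175)<.05)&(g<75)&(Z>.055)&(Z<.1);P=W[bar];print("bar",len(P),P[:,0].min(),P[:,0].max())
for t in(P[P[:,0]<.48],P[P[:,0]>.56]):print(np.percentile(t[:,2],[3,97]))
q=P[(P[:,2]<.088)&(P[:,2]>.066)];print(np.polyfit(q[:,0],q[:,1],1),np.polyval(np.polyfit(q[:,0],q[:,1],1),.54)-.007)
u,v=map(int,proj(im,np.array([.53,-.175,.06])));cv2.imwrite("pics/rest.png",cv2.resize(im["pixels"][v-50:v+50,u-65:u+65],(780,600),interpolation=cv2.INTER_CUBIC)[:,:,::-1])
E
```

```text
t: 10.55
tcp_pos: [0.5315, -0.1766, 0.0685]
orientation: [-0.027, 3.141, -0.0]
ft_force: [-0.4, -0.1, -0.1]
finger_gap: 0.444
t: 11.18
tcp_pos: [0.5325, -0.1771, 0.1103]
orientation: [-0.027, 3.139, -0.002]
ft_force: [1.2, 1.0, 0.2]
finger_gap: 0.45
bar 379 0.4396723978679282 0.5872384806205467
[0.06572322 0.0928887 ]
[0.06744505 0.09323111]
[ 0.01465746 -0.17751232] -0.1765972891866023
```

View pics/rest.png

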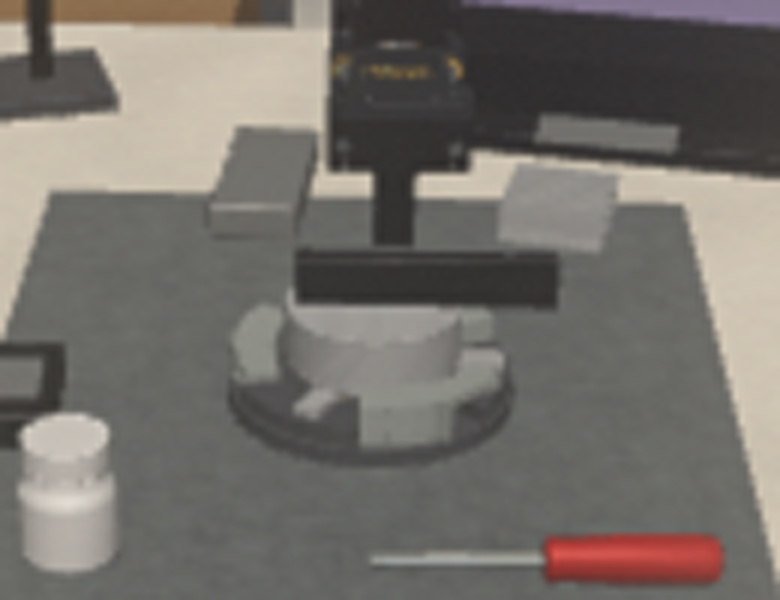

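The cover rests level: bar top at 92.5 mm, lug in the gap at (315,400). Now straddle the long end at 90 mm from the axis.

```bash
python3 -m inch '[-30,0,5,0,0,0,-65,-1,5,0,0,0,-80,-1,5,0,0,0,-80,-1,0,0,0,0,-80,-1,0,0,0,0]' 31 && python3 -m inch '[0,0,-8,0,0,0,0,0,-20,0,0,0,0,0,-35,0,0,0,0,0,-47,0,0,0,0,0,-50,0,0,0,0,0,-50,0,0,0]' && python3 -m inch '[0.1,6.3,0,0,0,-4,0.7,12.6,0,0,0,-8,1.6,18.8,0,0,0,-12,3.1,24.9,0,0,0,-16,3.1,24.9,0,0,0,-16]'
```

```text
t: 11.85
tcp_pos: [0.452, -0.1776, 0.1082]
orientation: [-0.027, 3.141, 0.0]
ft_force: [-0.0, 0.6, 1.8]
finger_gap: 0.314
t: 12.6
tcp_pos: [0.4514, -0.1775, 0.0583]
orientation: [0.027, -3.141, -0.0]
ft_force: [-0.6, -0.2, -0.2]
finger_gap: 0.31
t: 13.22
tcp_pos: [0.4551, -0.1527, 0.0592]
orientation: [0.408, 3.114, -0.001]
ft_force: [-0.3, -0.7, -0.3]
finger_gap: 0.31
```

```bash
python3 -m inch '[1.8,6,0,0,0,-4,4.1,11.9,0,0,0,-8,6.7,17.6,0,0,0,-12,9.8,23.1,0,0,0,-16,11.4,25.7,0,0,0,-18,13.2,28.3,0,0,0,-20,15,30.8,0,0,0,-22,17,33.3,0,0,0,-24,17,33.3,0,0,0,-24]' && cat > m.py <<'E'
from h import *
im=ctrl.get_image("side");W=world(im);g=im["pixels"].astype(int).mean(2);X,Y,Z=W[...,0],W[...,1],W[...,2]
bar=(np.hypot(X-.5415,Y+.175)<.115)&(g<75)&(Z>.046)&(Z<.1);P=W[bar]
t=P[(X[bar]>.55)];print("tail z",np.percentile(t[:,2],[3,50,97]),len(t))
t=P[np.hypot(P[:,0]-.5415,P[:,1]+.175)>.098];print("tip z",np.percentile(t[:,2],[3,97]),"tip",t.mean(0),"ang",np.degrees(np.arctan2(t[:,1].mean()+.175,t[:,0].mean()-.5415)))
cup=(np.hypot(X-.5415,Y+.175)<.056)&(g>105)&(Z>.05)&(Z<.07);print("cup top z",np.median(W[cup][:,2]),cup.sum())
u,v=map(int,proj(im,np.array([.53,-.175,.06])));import sys;cv2.imwrite("pics/"+sys.argv[1],cv2.resize(im["pixels"][v-50:v+50,u-65:u+65],(780,600),interpolation=cv2.INTER_CUBIC)[:,:,::-1])
E
python3 m.py p1.png
```

```text
t: 14.35
tcp_pos: [0.472, -0.1199, 0.059]
orientation: [1.046, 2.961, -0.001]
ft_force: [-0.9, -1.5, 0.7]
finger_gap: 0.31
tail z [0.06398024 0.07994257 0.09256658] 80
tip z [0.06184607 0.09954688] tip [ 0.46372648 -0.1120244   0.08168656] ang 141.0018467008366
cup top z 0.06130895484840831 185
```

View pics/p1.png

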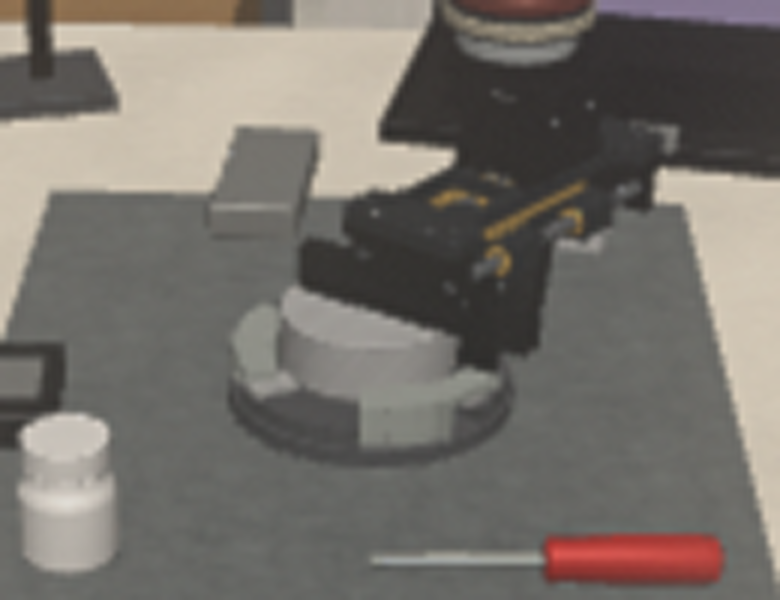

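The bar has turned to about 144°. A lug is entering under the hook at (265,380) and is still on the ledge. Continue in small steps.

```bash
python3 -m inch '[1,1.2,0,0,0,-1,2,2.4,0,0,0,-2,3,3.6,0,0,0,-3,4.1,4.7,0,0,0,-4,5.2,5.9,0,0,0,-5,6.3,7,0,0,0,-6,7.4,8.1,0,0,0,-7,8.6,9.2,0,0,0,-8,8.6,9.2,0,0,0,-8]' && python3 m.py p2.png
```

```text
t: 15.52
tcp_pos: [0.4803, -0.1099, 0.0583]
orientation: [-1.253, -2.881, -0.001]
ft_force: [-0.3, -1.2, -0.8]
finger_gap: 0.31
tail z [0.06557929 0.07206262 0.0917551 ] 39
tip z [0.06293408 0.0982971 ] tip [ 0.47532194 -0.09872966  0.08051272] ang 130.94744212710964
cup top z 0.06086810459858264 195
```

```bash
python3 -m inch '[1.1,1,0,0,0,-1,2.3,2.1,0,0,0,-2,3.5,3.1,0,0,0,-3,3.5,3.1,0,0,0,-3]' && python3 m.py p3.png && python3 -m inch '[1.2,1,0,0,0,-1,2.4,2,0,0,0,-2,2.4,2,0,0,0,-2]' && python3 m.py p4.png
```

```text
t: 16.08
tcp_pos: [0.4843, -0.107, 0.0588]
orientation: [1.328, 2.846, 0.001]
ft_force: [-0.1, 0.8, -0.4]
finger_gap: 0.311
tail z [0.05349994 0.06122576 0.06835756] 28
tip z [0.05813227 0.09921643] tip [ 0.47894751 -0.09588263  0.0778357 ] ang 128.33091810070957
cup top z 0.05200321654190995 129
t: 16.5
tcp_pos: [0.4863, -0.1051, 0.0586]
orientation: [1.378, 2.823, -0.0]
ft_force: [-0.2, -0.2, 0.7]
finger_gap: 0.31
tail z [0.05440712 0.0604276  0.06755361] 24
tip z [0.05747562 0.09791512] tip [ 0.48017568 -0.09479885  0.07686799] ang 127.40266432980145
cup top z 0.05160374618110506 132
```

The cover dropped: cup top fell from 61 to 52 mm. Centre the fingers off the bar, open a little, rise clear and check.

```bash
python3 -m inch '[-1.2,-1,0,0,0,1,-2.4,-2,0,0,0,2,-2.4,-2,0,0,0,2]' 38 && python3 -m inch '[0,0,8,0,0,0,0,0,25,0,0,0,0,0,50,0,0,0,0,0,90,0,0,0,-50,-30,130,0,0,0,-90,-70,150,0,0,0,-90,-110,150,0,0,0,-90,-140,150,0,0,0,-90,-170,150,0,0,0,-90,-170,150,0,0,0]' && sed -i 's/(Z>.05)&(Z<.07);/(Z>.04)\&(Z<.07);/' m.py && python3 m.py fin.png && python3 - <<'E'
from h import *
im=ctrl.get_image("top");W=world(im);g=im["pixels"].astype(int).mean(2)
m=(np.hypot(W[...,0]-.5415,W[...,1]+.175)<.125)&(g<60)&(W[...,2]>.06)&(W[...,2]<.1)
v,u=np.nonzero(m);Q=np.array([ray(im,a,b,.082) for a,b in zip(u,v)])[:,:2]*1000;print(len(Q),cv2.minAreaRect(Q.astype(np.float32)),np.percentile(W[m][:,2],[5,50,95]))
u,v=map(int,proj(im,np.array([.54,-.175,.06])))
cv2.imwrite("pics/fin2.png",np.hstack([cv2.resize(im["pixels"][v-45:v+45,u-45:u+45],(380,380))[:,:,::-1],cv2.resize(cv2.imread("pics/fin.png"),(420,380))]))
E
```

```text
t: 16.92
tcp_pos: [0.4835, -0.1072, 0.0585]
orientation: [-1.328, -2.847, -0.0]
ft_force: [-0.6, -0.6, 0.4]
finger_gap: 0.38
t: 18.18
tcp_pos: [0.3937, -0.2789, 0.21]
orientation: [1.331, 2.844, -0.001]
ft_force: [1.1, 1.2, 0.1]
finger_gap: 0.379
tail z [0.0550913  0.07020793 0.08284749] 65
tip z [0.05543169 0.08269319] tip [ 0.47504678 -0.09520159  0.06922197] ang 129.7863026325175
cup top z 0.05085566293761298 202
156 ((520.510009765625, -151.1792755126953), (12.956070899963379, 149.99478149414062), 43.23215103149414) [0.07669582 0.08154277 0.08571393]
```

View pics/fin2.png

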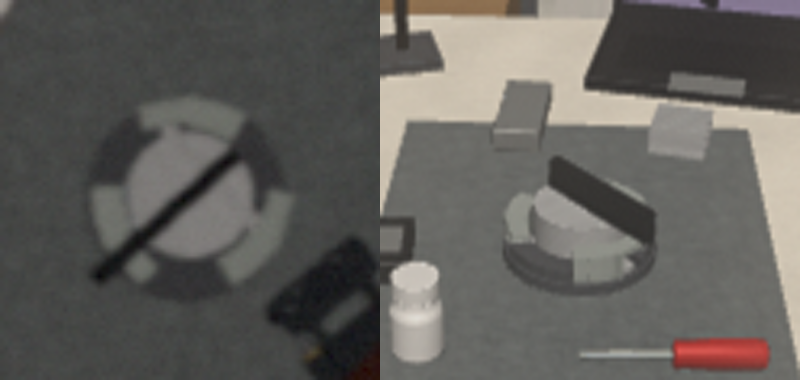

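The bar top is level at 82 mm (nominal 82 when locked) and heads about 133°. The axis is about 2 mm off the fixture's centre, the lugs are hidden under the hooks and the robot is clear. Handing in.

```bash
python3 -c "
from bench import ctrl
print(ctrl.job_done(), ctrl.read_state()['t'])"
```

```text
the job is handed in; nothing more can be done
the job is handed in; nothing more can be done
```

The cover is locked on the fixture, and I handed the job in at about 18 s of the 56 s. No verdict was reported.

- **Placing:** I gripped the cover by its handle and lowered it onto the ledge at heading 181°. It touched at the predicted height, and after letting go it stood level with the handle top about 92.5 mm above the bench (nominal 92).
- **Locking:** With the fingers astride the long end of the handle, I turned it clockwise. The cup top fell from 61 to 52 mm, which is the drop into the notches.
- **Final checks:**
  - Handle top 82 mm above the bench (nominal 82 when locked) and level, heading 133°.
  - Cover axis about 2 mm from the fixture's centre.
  - Arm well clear of everything.
- **Disagreements:** The two cameras differed by 2 to 3 mm, within the play. One side-camera reading of the handle's angle during the push was a few degrees off because the fingers were in view.
- **Not measured:** I did not measure the bystanders' positions. The jar, screwdriver, case and heat sink look unmoved in the final pictures; the watch band, adapter and parts tray were not checked at the end. Nothing came near any of them.

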